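# Make up the lamp kit and the light guide kit

### The arm

A 6-joint arm with a two-finger parallel gripper is mounted at the origin on the work surface. World frame = base frame: x ahead of the robot, y to its left, z up, the work surface at z = 0. Lengths are in m, angles in degrees, forces in N, time in s.
With the tool pointing down it reaches from about 0.35 to 0.95 m from the base axis. Payload 17.4 kg.
Tool frame: the origin (TCP) lies midway between the tips of the shut fingers; the grasp point (between the pads) lies 19 mm behind it; z points along the fingers, y is the line along which they close (so a half turn about z gives the same grasp; the last joint's range is limited). The gripper opens to 93 mm and grips with 3 to 60 N. Pads are 15 mm wide; open, the fingers measure 128 mm over their backs; the gripper's body (75 mm by 188 mm) begins 65 mm behind the grasp point.
Start: joints at [-78.999, 6.646, 82.598, -0, 90.757, -2.166], TCP at [0.154, -0.657, 0.219] pointing down, gripper open.
Joint ranges: [-162.19, 162.19], [-47.58, 125.68], [4.15, 143.07], [-65.23, 245.23], [0.69, 171.88], [-170.13, 170.13]. Speed limits (degrees/s): [108.29, 108.29, 127.2, 180, 180, 180].

### API

Orientations are given as a 3x3 rotation matrix whose columns are the frame's x, y, z axes.
In Python, from workcell import status, imaging, ticket gives the robot as it stands.
- The arm moves only by the tool send_rows, never from a script. Its argument "deltas" is a list of rows, each a list of 7 numbers: the shift along the tool's x, y, z in mm, then the turn, a rotation vector about the tool's x, y, z in degrees, then the opening, from 0 (shut) to 1 (fully open). In form: [[dx, dy, dz, wx, wy, wz, jaw], ...]. A call has 1 to 8 rows; each row shifts and turns the commanded pose from where the row before left it, along the tool's axes as they then stand; what a row does not reach is not made up. A row lasts 1/8 s, in which the tool goes at most 62.5 mm and 10.7 degrees, less where a joint would pass 70% of its speed; a pose out of reach is approached as far as the arm can. A call with a gripper value outside its range is refused whole. The fingers move at their own pace and stop on an object; "newtons" is the grip in N (left out, the last holds). Time passes only in rows, so rows that do not move let the fingers close. It gives the time, the measured TCP pose, the force, the opening and the grip force at its end, in the units of the state.
- status.state(): the state, without advancing time (a new reading comes with each control period).
- imaging.get_image(name): name is "scene" or "top" or "wrist"; returns (picture, depth): 384x512x3 uint8, blue, green, red; 384x512 float32, m along the optical axis (not along the pixel's ray), 0 where there is no reading.
- imaging.camera_params(name): a dict with "mtx" (3x3 intrinsics, pixels), "distortion" ([k1, k2, p1, p2, k3] as OpenCV has them; the pictures are not rectified), "view" (4x4, takes a point from world to camera coordinates). Camera axes: x right, y up, looking along -z (the intrinsics and any distortion apply to the point x, -y, -z); pixel columns grow to the right and rows downward; lengths in m; the calibration is good to about 2 mm. A picture is of the moment at which its call begins: read the wrist's pose just before it. camera_params takes no time and is no camera call; for the wrist camera it gives the pose at the moment of the call.
- ticket.job_done(): hands the job in; it is judged then, once.
Trained networks look in the newest picture that a camera, given by its name, has taken for a name from the list of things; names that differ only in an ending like _2 or _b are one class to them, and where a whole thing is asked for, a point or a joint stands for the part that bears it (a point fixed in the world has none). Each returns a list of dicts, best first, with "conf" (0 to 1); they miss things now and then, are a little off and sometimes report something else, mostly with a low value. They report only what shows in the picture. A call takes as long as a camera call. They do not tell look-alikes from the thing itself.
- imaging.spot_in(thing, camera): "extent" ([left, top, right, bottom] in pixels, round what is visible of it).
The state is a dict: "clock": time; "q": joint angles; "dq": joint speeds; "tau": joint torques, N m; "position": TCP position; "eef_rot": TCP orientation; "ft_force": force on the tool from outside, world axes, zero at the start; "wrist_torque": the same for the moment, N m; "width": opening from 0.0 (shut) to 1.0 (fully open); "grip_force": force on a finger pad.
Only numpy, scipy, OpenCV 4.12 (cv2) and the standard library are available. Lean on these libraries where they do the work, as an engineer would, in place of code of your own. Each camera call takes 0.05 s, during which the arm holds its last target. There are 200 camera calls.

### The job

Make up the two microscope service kits from the parts on the granite. The tray with three compartments is the lamp kit: copper heat sink in its largest compartment, black lamp socket in the middle one, small white knob in the smallest; the tray with two compartments is the light guide kit: aluminium fibre guide lengthwise in the long compartment, large white knob in the short one. Set every part down upright on the tray floor without dropping it, keep off the aligned slide stage, and do not push or tip the objective or the oil bottle.

Things in the scene. Friction and masses are not known exactly. Their poses are not given: they have to be found in the camera images.
- heat_sink: Copper finned heat sink, 44 x 44 mm and 28 mm tall, seven upright fins along its x axis on a 6 mm base; flat on all four sides to grip (the outer fins are the y faces). About 0.22 kg. Origin: centre of the underside, z up.
- lamp_socket: Black lamp socket: round flange of diameter 40 mm and 5 mm thick, on it a round body of diameter 30 mm, 34 mm tall overall, with a white ceramic face 2 mm thick on top. About 60 g. Origin: centre of the underside, z up the axis.
- small_knob: Small white nylon knob: foot of diameter 26 mm and 5 mm thick, above it a ribbed grip of diameter 20 mm (about 22 mm over the ribs); 26 mm tall overall, brass bush on top. About 15 g. Origin: centre of the underside, z up the axis.
- large_knob: Large white nylon knob: foot of diameter 46 mm and 5 mm thick, above it a ribbed grip of diameter 40 mm (about 42 mm over the ribs); 26 mm tall overall, brass bush on top. About 40 g. Origin: centre of the underside, z up the axis.
- fibre_guide: Aluminium fibre optic guide: a 28 x 28 x 28 mm clamp block (grip it across its y faces) with a tube of diameter 14 mm and length 100 mm through it, level along x, centred, its axis 14 mm above the underside; steel ferrule of diameter 18 mm near the +x end. Rests on the block. About 90 g. Origin: centre of the block's underside, z up.
- lamp_tray: Blue kit tray, fixed, three compartments in a row along its y; outside 78 mm (x) by 204 mm (y), 14 mm tall, walls and floor 3 mm thick. Compartments, all 72 mm wide in x: largest 78 mm long in y, centre at y = -60 mm; middle 64 mm, centre at y = +14 mm; smallest 50 mm, centre at y = +74 mm. Origin: centre of the underside, z up; floor 3 mm above it.
- guide_tray: Blue kit tray, fixed, two compartments in a row along its y; outside 78 mm (x) by 204 mm (y), 14 mm tall, walls and floor 3 mm thick. Compartments, both 72 mm wide in x: long one 129 mm in y, centre at y = -34.5 mm; short one 66 mm, centre at y = +66 mm. Origin: centre of the underside, z up; floor 3 mm above it.
- slide_stage: Spring clip stage holding a thick glass slide, black and metal, 100 mm (x) by 110 mm (y), 38 mm tall, with a 16 mm round adjuster reaching 56 mm from the centre on its +y side and 51 mm on its -x side; fixed, aligned, not to be touched. Origin: centre of the underside.
- objective: Dark metal microscope objective with a tapering brass nose, standing on its thread, diameter 26 mm, 46 mm tall, 110 g; a bystander to leave alone. Origin: centre of the underside.
- oil_bottle: Closed small amber bottle with a black cap, diameter 28 mm, 55 mm tall, 50 g; a bystander to leave alone. Origin: centre of the underside.
Not all that is in view belongs to the job. Leave any blue look-alike of the small_knob alone.

How it is judged (in metres and radians):
At the end, for the whole second after the job is handed in: Every part is at rest on the floor of its own compartment (underside within 7 mm of the tray's underside, tilt under 0.12 rad); from the compartment centre at most (x, y mm): heat sink 16, 19; socket 18, 14; small knob 25, 14; guide 24, 18, tube within 0.5 rad of lengthwise; large knob 15, 12 (x of heat_sink in the frame of lamp_tray between -0.016 and 0.016 m and y of heat_sink in the frame of lamp_tray between -0.079 and -0.041 m and z of heat_sink in the frame of lamp_tray between -0.002 and 0.007 m and angle between each of heat_sink, lamp_socket, small_knob, fibre_guide, large_knob's own z axis and vertical below 0.12 rad and linear speed of each of heat_sink, lamp_socket, small_knob, fibre_guide, large_knob below 0.02 m/s and angular speed of each of heat_sink, lamp_socket, small_knob, fibre_guide, large_knob below 0.2 rad/s and x of lamp_socket in the frame of lamp_tray between -0.018 and 0.018 m and y of lamp_socket in the frame of lamp_tray between 0 and 0.028 m and z of lamp_socket in the frame of lamp_tray between -0.002 and 0.007 m and x of small_knob in the frame of lamp_tray between -0.025 and 0.025 m and y of small_knob in the frame of lamp_tray between 0.06 and 0.088 m and z of small_knob in the frame of lamp_tray between -0.002 and 0.007 m and x of fibre_guide in the frame of guide_tray between -0.024 and 0.024 m and y of fibre_guide in the frame of guide_tray between -0.0525 and -0.0165 m and z of fibre_guide in the frame of guide_tray between -0.002 and 0.007 m and angle between the x axis of fibre_guide and the y axis of guide_tray, either way round below 0.5 rad and x of large_knob in the frame of guide_tray between -0.015 and 0.015 m and y of large_knob in the frame of guide_tray between 0.054 and 0.078 m and z of large_knob in the frame of guide_tray between -0.002 and 0.007 m); the robot touches nothing.
It fails at once if a part is dropped (it moves faster than 0.8 m/s while no finger touches it, as after a fall of more than about 30 mm) ((linear speed of heat_sink above 0.8 m/s and contact force between heat_sink and the fingers below 0.01 N) or (linear speed of lamp_socket above 0.8 m/s and contact force between lamp_socket and the fingers below 0.01 N) or (linear speed of small_knob above 0.8 m/s and contact force between small_knob and the fingers below 0.01 N) or (linear speed of fibre_guide above 0.8 m/s and contact force between fibre_guide and the fingers below 0.01 N) or (linear speed of large_knob above 0.8 m/s and contact force between large_knob and the fingers below 0.01 N)).
It fails at once if the aligned slide stage is touched with more than 3 N (contact force between slide_stage and anything else above 3 N).
It fails at once if the objective or the oil bottle is pushed more than 20 mm or tipped over (distance of any of objective, oil_bottle from where it was at the start of the episode above 0.02 m or angle between any of objective, oil_bottle's own z axis and vertical above 0.5 rad).
It also fails if it takes over 106 s, if anything falls off the work surface, if the arm or the gripper's body presses on something with over 40 N, if the wrist force passes 120 N, or if a joint passes its speed limit or range.

## Working session

There is one attempt and no reset: what is moved stays moved. The work goes in short steps, Python scripts to look and compute and a tool call to move; the robot and the scene stay as the last step left them, time stands still between calls to the robot, and variables do not carry over. Pictures are saved under pics/ and viewed, at most 14 in all, crops included, and the job is handed in when it is done.

Besides the shell and the picture viewer there is one more tool, called after "Emit:" by a JSON object that holds its "api" and its "payload". send_rows: Moves the arm, as the interface text tells. Its arguments: {"type":"object","properties":{"deltas":{"type":"array"},"newtons":{"type":"number"}},"required":["deltas"]}

```bash
ls; mkdir -p pics
python3 - <<'E'
from workcell import status, imaging
import cv2
print(status.state())
for n in ("top","scene"):
    im,d=imaging.get_image(n); cv2.imwrite(f"pics/{n}0.png",im)
    p=imaging.camera_params(n); print(n,p)
    import numpy as np; np.save(f"{n}_d.npy",d)
E
```

```text
pics
{'clock': 0.0, 'q': array([-7.89985489e+01,  6.67257716e+00,  8.26370684e+01,  1.04138646e-03,
        9.07567436e+01, -2.16538557e+00]), 'dq': array([ 0.01319032, -0.00185735,  0.00094618,  0.05640595, -0.06244534,
       -0.02947256]), 'tau': array([-8.23251760e-07, -7.21266389e+01, -6.22598648e+01,  7.80714070e-02,
        2.37563584e-02, -7.76249703e-05]), 'position': array([ 0.15371611, -0.65704104,  0.21790906]), 'eef_rot': array([[ 9.73710865e-01,  2.27787422e-01, -2.03280929e-04],
       [ 2.27787504e-01, -9.73710199e-01,  1.14088319e-03],
       [ 6.19421277e-05, -1.15719521e-03, -9.99999329e-01]]), 'ft_force': array([0.5969988 , 0.03223279, 0.01086659]), 'wrist_torque': array([ 0.05262152, -0.01782112, -0.04337789]), 'grip_force': 0.0, 'width': 0.9981051266298081}
top {'mtx': array([[491.96159977,   0.        , 253.90077658],
       [  0.        , 491.96159977, 192.92677539],
       [  0.        ,   0.        ,   1.        ]]), 'distortion': array([-0.11085864,  0.        ,  0.        ,  0.        ,  0.        ]), 'view': array([[-0.00375725, -0.99998858, -0.00295494,  0.01493445],
       [ 0.99430185, -0.00405066,  0.10652426, -0.47470305],
       [-0.10653501, -0.00253786,  0.99430571, -1.0428766 ],
       [ 0.        ,  0.        ,  0.        ,  1.        ]])}
scene {'mtx': array([[401.45611407,   0.        , 260.28619146],
       [  0.        , 401.45611407, 191.39348502],
       [  0.        ,   0.        ,   1.        ]]), 'distortion': array([-0.05810713,  0.        ,  0.        ,  0.        ,  0.        ]), 'view': array([[ 0.6301712 ,  0.77625658,  0.01760632, -0.2898869 ],
       [-0.57327547,  0.44985701,  0.684824  ,  0.20173443],
       [ 0.52367881, -0.44164963,  0.72849579, -1.19455122],
       [ 0.        ,  0.        ,  0.        ,  1.        ]])}
```

View pics/top0.png

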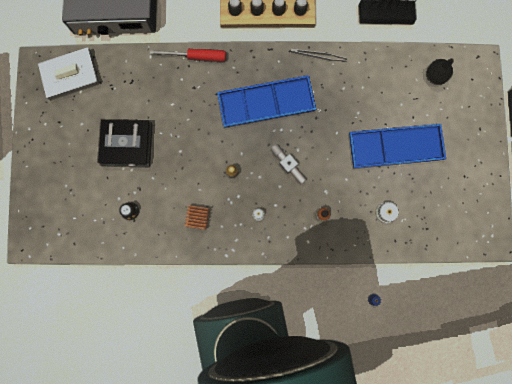

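```bash
cat > h.py <<'E'
import numpy as np, cv2
from workcell import status, imaging
T=["heat_sink","lamp_socket","small_knob","large_knob","fibre_guide","lamp_tray","guide_tray","slide_stage","objective","oil_bottle"]
def world_d(p,uv,dep):
    n=cv2.undistortPoints(np.array(uv,float).reshape(-1,1,2),p["mtx"],p["distortion"])[:,0]
    dep=np.array(dep,float).reshape(-1)
    c=np.c_[n[:,0]*dep,-n[:,1]*dep,-dep]
    V=p["view"]; return (c-V[:3,3])@V[:3,:3]
def world_z(p,uv,z):
    a=world_d(p,uv,np.full(len(np.reshape(uv,(-1,2))),.5)); C=-p["view"][:3,:3].T@p["view"][:3,3]
    d=a-C; return C+d*((z-C[2])/d[:,2])[:,None]
def cloud(p,d):
    h,w=d.shape; u,v=np.meshgrid(np.arange(w),np.arange(h))
    P=world_d(p,np.stack([u,v],-1).reshape(-1,2),d.ravel()).reshape(h,w,3); P[d==0]=np.nan; return P
E
python3 - <<'E'
from h import *
p=imaging.camera_params("top"); im,d=imaging.get_image("top"); P=cloud(p,d)
for t in T:
    for r in imaging.spot_in(t,"top")[:3]:
        l,tp,rr,b=r["extent"]; u,v=(l+rr)/2,(tp+b)/2
        print(t,round(r["conf"],2),np.round(r["extent"]),np.round(P[int(v),int(u)],3))
E
```

```text
heat_sink 0.84 [186. 206. 207. 228.] [0.423 0.135 0.058]
lamp_socket 0.62 [118. 202. 139. 221.] [0.433 0.277 0.066]
small_knob 0.48 [254. 206. 265. 220.] [0.431 0.002 0.058]
large_knob 0.63 [376. 200. 397. 224.] [ 0.43  -0.266  0.057]
fibre_guide 0.79 [270. 144. 305. 182.] [ 0.535 -0.057  0.057]
fibre_guide 0.5 [314. 207. 330. 220.] [ 0.427 -0.124  0.084]
lamp_tray 0.57 [219.  68. 313. 129.] [ 0.685 -0.015  0.032]
guide_tray 0.86 [352. 125. 444. 171.] [ 0.574 -0.301  0.035]
objective 0.63 [230. 166. 238. 178.] [0.514 0.054 0.068]
oil_bottle 0.65 [268. 146. 305. 183.] [ 0.532 -0.055  0.062]
oil_bottle 0.46 [314. 208. 328. 219.] [ 0.427 -0.124  0.084]
```

The top view shows the lamp tray at (267,101), the guide tray at (398,146) and the stage at (125,142). The parts are the sink (197,217), the socket (129,210), the small knob (259,214), the guide (289,163) and the large knob (388,211). The objective is at (232,170), the oil bottle at (323,213), and the blue look-alike at (374,300). Next I measure the heights and fit the shapes.

Run:
```python
from h import *
p=imaging.camera_params("top"); im,d=imaging.get_image("top"); P=cloud(p,d); np.save("P.npy",P)
for uv in [(60,180),(340,180),(200,250),(480,250),(350,60),(100,280)]: print(uv,np.round(P[uv[1],uv[0]],3))
hsv=cv2.cvtColor(im,cv2.COLOR_BGR2HSV)
blue=((hsv[...,0]>100)&(hsv[...,0]<125)&(hsv[...,1]>120)).astype(np.uint8)
zt=None
n,lab,st,ce=cv2.connectedComponentsWithStats(blue)
for i in range(1,n):
    if st[i,4]<20: continue
    pts=np.argwhere(lab==i)[:,::-1]
    zr=np.nanpercentile(P[lab==i][:,2],[5,50,97])
    W=world_z(p,pts,zr[2])[:,:2]
    r=cv2.minAreaRect((W*1000).astype(np.float32)); print("blue",st[i],np.round(zr,3),np.round(r[0],1),np.round(r[1],1),round(r[2],1))
z0=np.nanmedian(P[175:190,330:340,2]); print("z0",z0)
# objects by height
hm=((P[...,2]>z0+.012)&(P[...,0]>.33)&(P[...,0]<.8)).astype(np.uint8)&(1-blue)
n,lab,st,ce=cv2.connectedComponentsWithStats(hm)
for i in range(1,n):
    if st[i,4]<12: continue
    m=lab==i; q=P[m]; r=cv2.minAreaRect((q[:,:2]*1000).astype(np.float32))
    print(st[i],"z",np.round(np.percentile(q[:,2],[10,50,95]),3),"c",np.round(r[0],1),np.round(r[1],1),round(r[2],1), np.round(np.mean(q,0),3))
a=cv2.resize(im[125:235,90:250],None,fx=5,fy=5,interpolation=cv2.INTER_CUBIC); cv2.imwrite("pics/left.png",a)
a=cv2.resize(im[125:235,250:410],None,fx=5,fy=5,interpolation=cv2.INTER_CUBIC); cv2.imwrite("pics/right.png",a)
```

```text
(60, 180) [0.505 0.442 0.03 ]
(340, 180) [ 0.501 -0.174  0.033]
(200, 250) [0.352 0.129 0.026]
(480, 250) [ 0.347 -0.482  0.029]
(350, 60) [ 0.777 -0.206  0.025]
(100, 280) [0.285 0.355 0.001]
blue [ 217   75   99   52 3342] [0.03  0.033 0.046] [675.2 -14.4] [ 80.7 205.2] 10.8
blue [ 349  124   97   44 3313] [0.03  0.034 0.046] [ 575.7 -299.5] [ 79.4 206.4] 5.5
blue [372 296   8   9  41] [0.023 0.027 0.029] [ 242.4 -246.8] [15.2 16.7] 43.5
z0 0.029973220726500015
[  38   49   60   50 1992] z [0.049 0.052 0.06 ] c [745.5 429.7] [ 89.3 121.4] 17.3 [0.743 0.428 0.052]
[150  49  76  13 532] z [0.044 0.052 0.057] c [783.9 159.6] [169.4  26.1] 86.3 [0.781 0.131 0.051]
[427  58  27  27 541] z [0.058 0.076 0.118] c [ 739.5 -398.2] [52.1 51.8] 4.8 [ 0.734 -0.392  0.078]
[  97  119   53   48 2226] z [0.059 0.062 0.068] c [582.5 294.8] [107.7 101. ] 88.6 [0.582 0.293 0.062]
[271 144  35  39 426] z [0.046 0.053 0.06 ] c [536.1 -59.7] [100.2  28.6] 43.2 [ 0.537 -0.059  0.053]
[226 164  12  13 122] z [0.054 0.066 0.079] c [520.3  60.4] [23.2 24.6] 85.8 [0.518 0.06  0.066]
[120 203  15  16 185] z [
[... 351 characters left out ...]
 0.426 -0.129  0.069]
[187 208  21   5  30] z [0.048 0.057 0.061] c [435.8 133.1] [42.3  2.1] 80.4 [0.436 0.133 0.055]
[253 208  10  11  78] z [0.053 0.056 0.059] c [429.3   5.6] [18.9 21.1] 89.4 [0.429 0.005 0.055]
[187 212  20   4  27] z [0.051 0.058 0.061] c [428.7 133.5] [40.2  2.2] 80.7 [0.429 0.134 0.057]
[186 215  21   5  29] z [0.048 0.057 0.059] c [421.9 134.9] [42.1  3.3] 78.6 [0.422 0.135 0.055]
[186 218  20   5  27] z [0.049 0.058 0.061] c [415.  135.8] [40.5  3.5] 83.3 [0.415 0.136 0.057]
[185 221  21   5  27] z [0.05  0.058 0.061] c [408.3 137.2] [41.6  2.2] 80.9 [0.408 0.136 0.056]
[185 225  20   4  25] z [0.054 0.057 0.061] c [401.4 137.9] [40.3  2.4] 80.7 [0.401 0.138 0.056]
```

View pics/scene0.png

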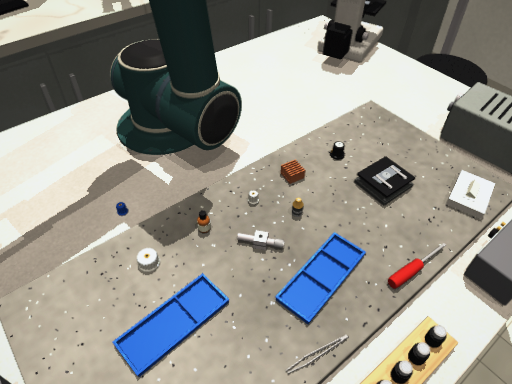

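Measured so far:
- **Granite:** top surface at z = 0.030.
- **Trays:** yaws of 10.8° and 5.5°.
- **Grasps:** I'll grip with the tips 14 mm above the undersides, so the fingers clear the 11 mm walls. The closing line will be roughly along world x.

First I turn the tool so that its x axis lies along world y and its y axis along world x.

Emit:
{"api": "send_rows", "payload": {"deltas": [[0, 0, 0, 0, 0, -9.6, 1], [0, 0, 0, 0, 0, -9.6, 1], [0, 0, 0, 0, 0, -9.6, 1], [0, 0, 0, 0, 0, -9.6, 1], [0, 0, 0, 0, 0, -9.6, 1], [0, 0, 0, 0, 0, -9.6, 1], [0, 0, 0, 0, 0, -9.6, 1], [0, 0, 0, 0, 0, -9.6, 1]], "newtons": 20}}

```text
clock: 1.7
position: [0.1537, -0.6573, 0.2187]
eef_rot: [[-0.005, 1.0, -0.0], [1.0, 0.005, -0.0], [-0.0, -0.0, -1.0]]
ft_force: [0.1, -0.7, 1.2]
width: 0.998
grip_force: 0.0
```

Emit:
{"api": "send_rows", "payload": {"deltas": [[45, 30, 0, 0, 0, 0, 1], [45, 30, 0, 0, 0, 0, 1], [45, 30, 0, 0, 0, 0, 1], [45, 30, 0, 0, 0, 0, 1], [45, 30, 0, 0, 0, 0, 1], [45, 30, 0, 0, 0, 0, 1], [45, 30, 0, 0, 0, 0, 1], [45, 30, 0, 0, 0, 0, 1]]}}

```text
clock: 2.7
position: [0.3946, -0.2959, 0.2189]
eef_rot: [[0.001, 1.0, 0.001], [1.0, -0.001, -0.0], [-0.0, 0.001, -1.0]]
ft_force: [1.0, -0.4, -0.0]
width: 0.996
grip_force: 0.0
```

Emit:
{"api": "send_rows", "payload": {"deltas": [[26, 37, 0, 0, 0, 0, 1], [0, 0, 40, 0, 0, 0, 1], [0, 0, 40, 0, 0, 0, 1], [0, 0, 20, 0, 0, 0, 1], [0, 0, 0, 0, 0, 0, 1]]}}

```text
clock: 3.32
position: [0.4306, -0.2713, 0.118]
eef_rot: [[0.001, 1.0, -0.001], [1.0, -0.001, 0.001], [0.001, -0.001, -1.0]]
ft_force: [-1.5, 0.1, 0.9]
width: 1.004
grip_force: 0.0
```

Run:
```python
from h import *
print(status.state()["position"])
p=imaging.camera_params("wrist"); im,d=imaging.get_image("wrist"); cv2.imwrite("pics/w1.png",im)
P=cloud(p,d); m=(P[...,2]>.05)&(P[...,2]<.062)&(abs(P[...,0]-.431)<.04)&(abs(P[...,1]+.27)<.05)
q=P[m]; print(len(q)); print(cv2.minEnclosingCircle((q[:,:2]*1000).astype(np.float32)), np.median(q,0))
g=(P[...,2]<.034); print(np.median(P[g][:,2]))
```

```text
[ 0.43059435 -0.27132645  0.11804773]
2010
((429.4449157714844, -273.4684143066406), 21.200082778930664) [ 0.42967931 -0.27222222  0.05664681]
0.03046640257692756
```

View pics/w1.png

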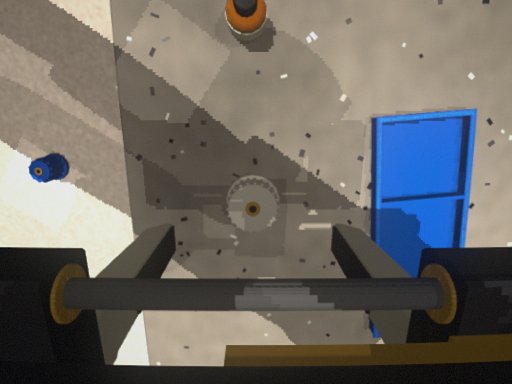

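The wrist view shows the large knob at (252,208), midway between the fingers, and the measured centre agrees to 2 mm. I descend and grip.

Emit:
{"api": "send_rows", "payload": {"deltas": [[-1, 0, 30, 0, 0, 0, 1], [0, 0, 30, 0, 0, 0, 1], [0, 0, 14, 0, 0, 0, 1], [0, 0, 0, 0, 0, 0, 0.3], [0, 0, 0, 0, 0, 0, 0], [0, 0, 0, 0, 0, 0, 0], [0, 0, 0, 0, 0, 0, 0]]}}

```text
clock: 4.25
position: [0.4312, -0.2726, 0.0452]
eef_rot: [[0.001, 1.0, 0.001], [1.0, -0.001, -0.0], [-0.0, 0.001, -1.0]]
ft_force: [0.0, 0.3, -0.7]
width: 0.616
grip_force: 0.0
```

Emit:
{"api": "send_rows", "payload": {"deltas": [[0, 0, 0, 0, 0, 0, 0], [0, 0, -10, 0, 0, 0, 0], [0, 0, -30, 0, 0, 0, 0], [0, 0, -40, 0, 0, 0, 0]]}}

```text
clock: 4.75
position: [0.4306, -0.2722, 0.1255]
eef_rot: [[0.001, 1.0, -0.001], [1.0, -0.001, 0.001], [0.001, -0.001, -1.0]]
ft_force: [0.4, 0.2, -0.3]
width: 0.423
grip_force: 20.0
```

Run:
```python
from h import *
s=status.state(); print(s["position"],s["width"],s["grip_force"])
p=imaging.camera_params("wrist"); im,d=imaging.get_image("wrist"); cv2.imwrite("pics/w2.png",im[100:340,100:420])
P=cloud(p,d); t=s["position"]
m=(abs(P[...,0]-t[0])<.018)&(abs(P[...,1]-t[1])<.03)&(P[...,2]>.06)&(P[...,2]<.2)
q=P[m]; print(len(q),np.percentile(q[:,2],[5,25,50,75,95]))
```

```text
[ 0.43059157 -0.27216562  0.1255416 ] 0.42272473456779885 19.993827044963837
4163 [0.1099499  0.12987637 0.13089028 0.13145658 0.1321381 ]
```

View pics/w2.png

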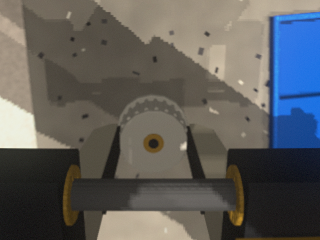

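The knob at crop (153,143) is held level, but the grip is shallow: the fingers were slow, so the tips sit 21 mm above its underside. I'll allow for that height when placing, and give the fingers more time to close from here on.

Emit:
{"api": "send_rows", "payload": {"deltas": [[4, 14, 0, 0, 0, 0, 0], [10, 35, 0, 0, 0, 0, 0], [10, 35, 0, 0, 0, 0, 0], [9, 35, 0, 0, 0, 0, 0], [5, 20, 0, 0, 0, 0, 0], [0, 0, 20, 0, 0, 0, 0], [0, 0, 25, 0, 0, 0, 0], [0, 0, 12, 0, 0, 0, 0]]}}

```text
clock: 5.8
position: [0.5683, -0.2344, 0.065]
eef_rot: [[0.001, 1.0, -0.003], [1.0, -0.001, 0.001], [0.001, -0.003, -1.0]]
ft_force: [-0.5, -0.9, -0.1]
width: 0.421
grip_force: 20.0
```

Emit:
{"api": "send_rows", "payload": {"deltas": [[0, 0, 8, 0, 0, 0, 0], [0, 0, 4, 0, 0, 0, 0], [0, 0, 2, 0, 0, 0, 0], [0, 0, 0, 0, 0, 0, 0]]}}

```text
clock: 6.3
position: [0.5702, -0.2347, 0.0545]
eef_rot: [[0.001, 1.0, 0.001], [1.0, -0.001, -0.0], [-0.0, 0.001, -1.0]]
ft_force: [-2.2, 0.3, 3.1]
width: 0.419
grip_force: 20.0
```

Emit:
{"api": "send_rows", "payload": {"deltas": [[0, 0, 0, 0, 0, 0, 0.7], [0, 0, 0, 0, 0, 0, 0.9], [0, 0, 0, 0, 0, 0, 0.9], [0, 0, -15, 0, 0, 0, 1], [0, 0, -30, 0, 0, 0, 1], [0, 0, -30, 0, 0, 0, 1], [40, -8, -10, 0, 0, 0, 1], [45, -9, 0, 0, 0, 0, 1]]}}

```text
clock: 7.3
position: [0.5533, -0.1491, 0.1409]
eef_rot: [[0.002, 1.0, 0.002], [1.0, -0.002, -0.001], [-0.001, 0.002, -1.0]]
ft_force: [1.2, 0.6, -0.3]
width: 0.999
grip_force: 0.0
```

Emit:
{"api": "send_rows", "payload": {"deltas": [[45, -9, 0, 0, 0, 0, 1], [46, -8, 0, 0, 0, 0, 1], [0, 0, 0, 0, 0, 9.4, 1], [0, 0, 0, 0, 0, 9.4, 1], [0, 0, 0, 0, 0, 9.4, 1], [0, 0, 0, 0, 0, 9.3, 1], [0, 0, 0, 0, 0, 9.3, 1], [0, 0, 10, 0, 0, 0, 1]]}}

```text
clock: 8.3
position: [0.5366, -0.0586, 0.1299]
eef_rot: [[0.729, 0.685, 0.002], [0.685, -0.729, -0.0], [0.001, 0.002, -1.0]]
ft_force: [-0.7, 1.1, -0.5]
width: 0.998
grip_force: 0.0
```

Run:
```python
from h import *
s=status.state(); print(s["position"])
p=imaging.camera_params("wrist"); im,d=imaging.get_image("wrist")
P=cloud(p,d); m=(P[...,2]>.038)&(P[...,2]<.062)&(abs(P[...,0]-.536)<.06)&(abs(P[...,1]+.059)<.055)
q=P[m]; r=cv2.minAreaRect((q[:,:2]*1000).astype(np.float32)); print("guide",r,len(q))
b=P[m&(P[...,2]>.0555)]; print("block",cv2.minAreaRect((b[:,:2]*1000).astype(np.float32)),np.median(b,0))
p=imaging.camera_params("top"); im,d=imaging.get_image("top"); cv2.imwrite("pics/t2.png",cv2.resize(im[60:240,180:450],None,fx=2.8,fy=2.8))
P=cloud(p,d); m=(P[...,2]>.05)&(P[...,2]<.066)&(abs(P[...,0]-.57)<.035)&(abs(P[...,1]+.234)<.035)
q=P[m]; print("lk",len(q),cv2.minAreaRect((q[:,:2]*1000).astype(np.float32)),np.percentile(q[:,2],[5,50,95]))
```

```text
[ 0.53661346 -0.05855003  0.12990289]
guide ((534.4342651367188, -61.279693603515625), (100.53455352783203, 27.967166900634766), 39.877708435058594) 2595
block ((534.4321899414062, -61.28139114379883), (28.38298225402832, 27.967166900634766), 39.877708435058594) [ 0.53488384 -0.06088619  0.05870606]
lk 286 ((569.2256469726562, -234.4921875), (41.40917205810547, 38.73229217529297), 10.770699501037598) [0.05421765 0.05836147 0.06167649]
```

View pics/t2.png

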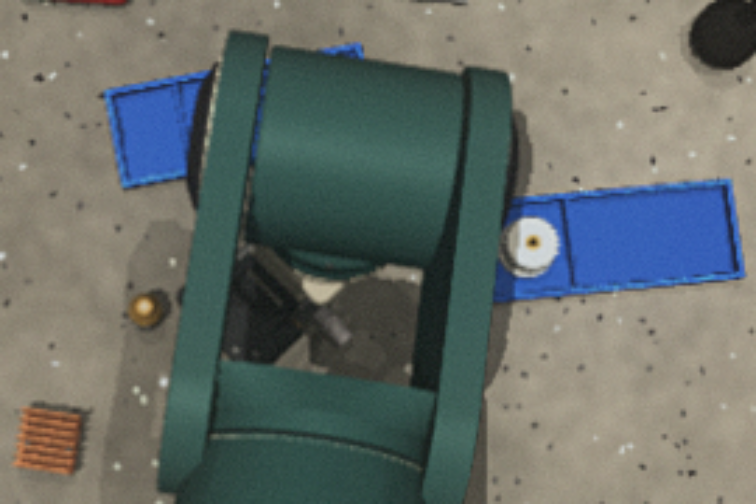

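The large knob sits in the short compartment, at (532,243) in this crop, with its top at the right height. The wrist view puts the guide 2 mm short along the tool's x and at a yaw of 40°, so I correct and grip.

Emit:
{"api": "send_rows", "payload": {"deltas": [[-2, 0, 20, 0, 0, 3, 1], [0, 0, 30, 0, 0, 0, 1], [0, 0, 26, 0, 0, 0, 1], [0, 0, 10, 0, 0, 0, 1], [0, 0, 0, 0, 0, 0, 0], [0, 0, 0, 0, 0, 0, 0], [0, 0, 0, 0, 0, 0, 0], [0, 0, 0, 0, 0, 0, 0]], "newtons": 30}}

```text
clock: 9.4
position: [0.5349, -0.0599, 0.0432]
eef_rot: [[0.764, 0.645, 0.001], [0.645, -0.764, -0.0], [0.001, 0.001, -1.0]]
ft_force: [-0.3, 0.2, -0.1]
width: 0.618
grip_force: 0.0
```

Emit:
{"api": "send_rows", "payload": {"deltas": [[0, 0, 0, 0, 0, 0, 0], [0, 0, 0, 0, 0, 0, 0], [0, 0, 0, 0, 0, 0, 0], [0, 0, 0, 0, 0, 0, 0], [0, 0, 0, 0, 0, 0, 0]]}}

```text
clock: 10.02
position: [0.5347, -0.0598, 0.0426]
eef_rot: [[0.764, 0.645, 0.0], [0.645, -0.764, 0.0], [0.0, -0.0, -1.0]]
ft_force: [0.1, -0.4, 0.6]
width: 0.296
grip_force: 30.0
```

Emit:
{"api": "send_rows", "payload": {"deltas": [[0, 0, -15, 0, 0, 0, 0], [0, 0, -40, 0, 0, 0, 0], [0, 0, -40, 0, 0, 0, 0], [0, 0, 0, 0, 0, -9.2, 0], [0, 0, 0, 0, 0, -9.2, 0], [0, 0, 0, 0, 0, -9.2, 0], [0, 0, 0, 0, 0, -9.2, 0], [0, 0, 0, 0, 0, -9.2, 0]]}}

```text
clock: 11.02
position: [0.5347, -0.0598, 0.1387]
eef_rot: [[0.062, 0.998, 0.001], [0.998, -0.062, -0.0], [-0.0, 0.001, -1.0]]
ft_force: [0.6, -0.5, -0.7]
width: 0.297
grip_force: 30.0
```

Emit:
{"api": "send_rows", "payload": {"deltas": [[-20, 0, 0, 0, 0, -3.8, 0], [-40, 0, 0, 0, 0, 0, 0], [-40, 0, 0, 0, 0, 0, 0], [-40, 0, 0, 0, 0, 0, 0], [-40, 0, 0, 0, 0, 0, 0], [-40, 0, 0, 0, 0, 0, 0], [-30, 20, 0, 0, 0, 0, 0], [-10, 10, 0, 0, 0, 0, 0]]}}

```text
clock: 12.02
position: [0.5636, -0.3213, 0.1383]
eef_rot: [[0.002, 1.0, 0.0], [1.0, -0.002, -0.0], [-0.0, 0.0, -1.0]]
ft_force: [0.7, 0.2, 0.0]
width: 0.297
grip_force: 30.0
```

Run:
```python
from h import *
s=status.state(); R=s["eef_rot"]; t=s["position"]; print(t,np.degrees(np.arctan2(R[1,0],R[0,0])),s["width"])
print("delta tool mm",R.T@(np.array([.579,-.3338,.0465])-t)*1000)
p=imaging.camera_params("wrist"); im,d=imaging.get_image("wrist")
P=cloud(p,d); m=(abs(P[...,0]-t[0])<.018)&(abs(P[...,1]-t[1])<.05)&(P[...,2]>.08)&(P[...,2]<.16)
q=P[m]; print(len(q),np.percentile(q[:,2],[5,25,50,75,95])-t[2]);
```

```text
[ 0.56357409 -0.32125535  0.1382849 ] 89.89338610366765 0.2972332174352226
delta tool mm [-12.5056384   15.4299104   91.78954797]
5198 [0.00331276 0.00826061 0.01203845 0.01604357 0.01712888]
```

Emit:
{"api": "send_rows", "payload": {"deltas": [[-12, 15, 0, 0, 0, -5.6, 0], [0, 0, 30, 0, 0, 0, 0], [0, 0, 35, 0, 0, 0, 0], [0, 0, 15, 0, 0, 0, 0], [0, 0, 7, 0, 0, 0, 0], [0, 0, 4, 0, 0, 0, 0], [0, 0, 0.5, 0, 0, 0, 0], [0, 0, 0, 0, 0, 0, 0]]}}

```text
clock: 13.08
position: [0.5784, -0.332, 0.0469]
eef_rot: [[-0.097, 0.995, 0.001], [0.995, 0.097, -0.0], [-0.001, 0.001, -1.0]]
ft_force: [0.6, 0.0, -0.4]
width: 0.301
grip_force: 30.0
```

Emit:
{"api": "send_rows", "payload": {"deltas": [[0, 0, 0.7, 0, 0, 0, 0], [0, 0, 0.5, 0, 0, 0, 0], [0, 0, 0, 0, 0, 0, 0]]}}

```text
clock: 13.45
position: [0.5783, -0.332, 0.0457]
eef_rot: [[-0.097, 0.995, 0.001], [0.995, 0.097, -0.0], [-0.0, 0.0, -1.0]]
ft_force: [-2.4, 2.3, 5.2]
width: 0.299
grip_force: 30.0
```

Emit:
{"api": "send_rows", "payload": {"deltas": [[0, 0, 0, 0, 0, 0, 0.6], [0, 0, 0, 0, 0, 0, 0.6], [0, 0, 0, 0, 0, 0, 0.6], [0, 0, -15, 0, 0, 0, 0.6], [0, 0, -40, 0, 0, 0, 1], [0, 0, -40, 0, 0, 5.6, 1], [40, -18, 0, 0, 0, 0, 1], [45, -20, 0, 0, 0, 0, 1]]}}

```text
clock: 14.45
position: [0.5399, -0.2463, 0.1414]
eef_rot: [[0.002, 1.0, 0.001], [1.0, -0.002, -0.001], [-0.001, 0.001, -1.0]]
ft_force: [0.6, 0.5, 0.4]
width: 0.974
grip_force: 0.0
```

Emit:
{"api": "send_rows", "payload": {"deltas": [[45, -20, 0, 0, 0, 0, 1], [45, -20, 0, 0, 0, 0, 1], [45, -20, 0, 0, 0, 0, 1], [45, -20, 0, 0, 0, 0, 1], [42, -18, 0, 0, 0, 0, 1], [30, -13, 0, 0, 0, 0, 1], [0, 0, 10, 0, 0, 0, 1], [0, 0, 0, 0, 0, 0, 1]]}}

```text
clock: 15.45
position: [0.4293, 0.0049, 0.1298]
eef_rot: [[0.0, 1.0, -0.0], [1.0, -0.0, -0.0], [-0.0, -0.0, -1.0]]
ft_force: [-0.1, 0.5, -0.4]
width: 1.001
grip_force: 0.0
```

Run:
```python
from h import *
s=status.state(); R=s["eef_rot"]; t=s["position"]; print(t,np.degrees(np.arctan2(R[1,0],R[0,0])),s["width"])
p=imaging.camera_params("wrist"); im,d=imaging.get_image("wrist")
P=cloud(p,d); m=(P[...,2]>.05)&(P[...,2]<.062)&(abs(P[...,0]-.429)<.025)&(abs(P[...,1]-.005)<.025)
q=P[m]; print(len(q),cv2.minEnclosingCircle((q[:,:2]*1000).astype(np.float32)),np.median(q,0))
p=imaging.camera_params("top"); im,d=imaging.get_image("top"); cv2.imwrite("pics/t3.png",cv2.resize(im[100:190,330:460],None,fx=3,fy=3))
P=cloud(p,d); m=(P[...,2]>.043)&(P[...,2]<.066)&(abs(P[...,0]-.579)<.03)&(abs(P[...,1]+.333)<.06)&~((im[...,0]>im[...,2]+40.))
q=P[m]; print("guide",len(q),cv2.minAreaRect((q[:,:2]*1000).astype(np.float32)),np.percentile(q[:,2],[5,50,95]))
```

```text
[0.4292792  0.00494415 0.12980729] 89.98332504864783 1.000727157042767
498 ((426.87652587890625, 3.8129642009735107), 11.219822883605957) [0.42676584 0.00453115 0.0564524 ]
guide 409 ((578.9573974609375, -330.9444580078125), (28.736589431762695, 100.84919738769531), 3.8504836559295654) [0.04846797 0.05561669 0.06368071]
```

View pics/t3.png

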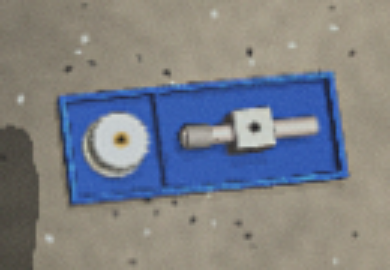

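The guide kit is complete: large knob at (120,142) and guide at (253,128), lengthwise in the long compartment. Now the small knob.

Emit:
{"api": "send_rows", "payload": {"deltas": [[0, -1, 20, 0, 0, 0, 0.6], [0, 0, 30, 0, 0, 0, 0.6], [0, 0, 28, 0, 0, 0, 0.6], [0, 0, 10, 0, 0, 0, 0.6], [0, 0, 0, 0, 0, 0, 0], [0, 0, 0, 0, 0, 0, 0], [0, 0, 0, 0, 0, 0, 0], [0, 0, 0, 0, 0, 0, 0]], "newtons": 15}}

```text
clock: 16.55
position: [0.4286, 0.0052, 0.0425]
eef_rot: [[0.001, 1.0, 0.001], [1.0, -0.001, -0.0], [-0.0, 0.001, -1.0]]
ft_force: [0.3, -0.6, 0.8]
width: 0.217
grip_force: 0.1
```

Emit:
{"api": "send_rows", "payload": {"deltas": [[0, 0, 0, 0, 0, 0, 0], [0, 0, 0, 0, 0, 0, 0], [0, 0, 0, 0, 0, 0, 0]]}}

```text
clock: 16.92
position: [0.4286, 0.0052, 0.0424]
eef_rot: [[0.001, 1.0, 0.001], [1.0, -0.001, -0.0], [-0.0, 0.001, -1.0]]
ft_force: [-1.3, -0.6, 6.0]
width: 0.21
grip_force: 15.0
```

Emit:
{"api": "send_rows", "payload": {"deltas": [[0, 0, -15, 0, 0, 0, 0], [0, 0, -40, 0, 0, 0, 0], [0, 0, -40, 0, 0, 0, 0], [10, 43, 0, 0, 0, 0, 0], [11, 50, 0, 0, 0, 0, 0], [11, 50, 0, 0, 0, 0, 0], [11, 50, 0, 0, 0, 0, 0], [10, 40, 0, 0, 0, 0, 0]]}}

```text
clock: 17.92
position: [0.6631, 0.0586, 0.1373]
eef_rot: [[0.001, 1.0, -0.0], [1.0, -0.001, -0.0], [-0.0, -0.0, -1.0]]
ft_force: [-0.0, -0.7, 0.3]
width: 0.205
grip_force: 15.0
```

Emit:
{"api": "send_rows", "payload": {"deltas": [[0, 0, 0, 0, 0, -10.4, 0], [0, 0, 30, 0, 0, 0, 0], [0, 0, 30, 0, 0, 0, 0], [0, 0, 20, 0, 0, 0, 0], [0, 0, 9, 0, 0, 0, 0], [0, 0, 2, 0, 0, 0, 0], [0, 0, 0, 0, 0, 0, 0]]}}

```text
clock: 18.8
position: [0.6618, 0.0581, 0.0469]
eef_rot: [[-0.18, 0.984, 0.001], [0.984, 0.18, 0.0], [-0.0, 0.001, -1.0]]
ft_force: [0.2, 0.3, -0.2]
width: 0.207
grip_force: 15.0
```

Emit:
{"api": "send_rows", "payload": {"deltas": [[0, 0, 1, 0, 0, 0, 0], [0, 0, 0.7, 0, 0, 0, 0], [0, 0, 0, 0, 0, 0, 0]]}}

```text
clock: 19.18
position: [0.6618, 0.0581, 0.0454]
eef_rot: [[-0.18, 0.984, 0.001], [0.984, 0.18, 0.0], [-0.0, 0.001, -1.0]]
ft_force: [-1.6, -0.3, 6.1]
width: 0.209
grip_force: 15.0
```

Emit:
{"api": "send_rows", "payload": {"deltas": [[0, 0, 0, 0, 0, 0, 0.4], [0, 0, 0, 0, 0, 0, 0.45], [0, 0, -10, 0, 0, 0, 0.45], [0, 0, -40, 0, 0, 0, 1], [0, 0, -45, 0, 0, 0, 1], [0, 0, 0, 0, 0, 10.4, 1], [13, -40, 0, 0, 0, 0, 1], [16, -50, 0, 0, 0, 0, 1]]}}

```text
clock: 20.18
position: [0.5706, 0.0873, 0.1396]
eef_rot: [[0.001, 1.0, 0.0], [1.0, -0.001, 0.0], [0.0, 0.0, -1.0]]
ft_force: [0.3, -0.4, 0.6]
width: 0.944
grip_force: 0.0
```

Emit:
{"api": "send_rows", "payload": {"deltas": [[16, -50, 0, 0, 0, 0, 1], [16, -50, 0, 0, 0, 0, 1], [16, -50, 0, 0, 0, 0, 1], [0, 0, 0, 0, 0, 8.4, 1], [0, 0, 10, 0, 0, 0, 1], [0, 0, 0, 0, 0, 0, 1]]}}

```text
clock: 20.92
position: [0.4213, 0.135, 0.1284]
eef_rot: [[0.144, 0.99, -0.001], [0.99, -0.144, -0.0], [-0.001, -0.001, -1.0]]
ft_force: [-0.2, 0.2, -0.2]
width: 1.002
grip_force: 0.0
```

Run:
```python
from h import *
s=status.state(); R=s["eef_rot"]; t=s["position"]; print(t,np.degrees(np.arctan2(R[1,0],R[0,0])),s["width"])
p=imaging.camera_params("wrist"); im,d=imaging.get_image("wrist"); cv2.imwrite("pics/w3.png",im)
P=cloud(p,d); m=(P[...,2]>.035)&(P[...,2]<.062)&(abs(P[...,0]-.4218)<.04)&(abs(P[...,1]-.135)<.04)
q=P[m]; r=cv2.minAreaRect((q[:,:2]*1000).astype(np.float32)); print(len(q),r,np.percentile(q[:,2],[50,95]))
print("delta",R.T@(np.array([r[0][0]/1e3,r[0][1]/1e3,.044])-t)*1000)
p=imaging.camera_params("top"); im,d=imaging.get_image("top")
P=cloud(p,d); m=(P[...,2]>.048)&(P[...,2]<.066)&(abs(P[...,0]-.661)<.025)&(abs(P[...,1]-.058)<.025)&~((im[...,0]>im[...,2]+40.))
q=P[m]; print("sk",len(q),cv2.minEnclosingCircle((q[:,:2]*1000).astype(np.float32)),np.percentile(q[:,2],[5,50,95]))
```

```text
[0.42133528 0.13502879 0.12842451] 81.72455640452124 1.0015347403528128
2774 ((419.9764709472656, 134.42401123046875), (44.66532516479492, 44.06267166137695), 81.10261535644531) [0.03971817 0.05935379]
delta [-0.7489075  -1.15479311 84.4263875 ]
sk 79 ((661.3062744140625, 58.24390411376953), 10.444769859313965) [0.05150435 0.0584301  0.06103601]
```

View pics/w3.png

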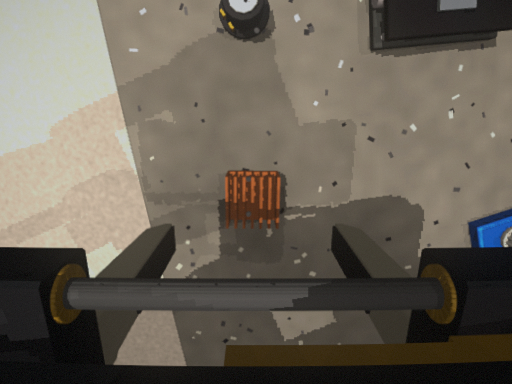

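The sink at (252,197) is square to the fingers and the small knob is placed upright. I grip the sink.

Emit:
{"api": "send_rows", "payload": {"deltas": [[-1, 0, 20, 0, 0, 0, 1], [0, 0, 30, 0, 0, 0, 0.8], [0, 0, 24, 0, 0, 0, 0.75], [0, 0, 10, 0, 0, 0, 0.75], [0, 0, 0, 0, 0, 0, 0], [0, 0, 0, 0, 0, 0, 0], [0, 0, 0, 0, 0, 0, 0], [0, 0, 0, 0, 0, 0, 0]], "newtons": 35}}

```text
clock: 22.02
position: [0.4216, 0.1344, 0.046]
eef_rot: [[0.147, 0.989, 0.001], [0.989, -0.147, 0.0], [0.0, 0.001, -1.0]]
ft_force: [-1.8, 0.3, 6.3]
width: 0.47
grip_force: 35.0
```

Emit:
{"api": "send_rows", "payload": {"deltas": [[0, 0, 0, 0, 0, 0, 0], [0, 0, 0, 0, 0, 0, 0], [0, 0, 0, 0, 0, 0, 0]]}}

```text
clock: 22.4
position: [0.4216, 0.1344, 0.046]
eef_rot: [[0.147, 0.989, 0.001], [0.989, -0.147, 0.0], [0.0, 0.001, -1.0]]
ft_force: [-1.8, 0.2, 6.2]
width: 0.467
grip_force: 35.0
```

Emit:
{"api": "send_rows", "payload": {"deltas": [[0, 0, -15, 0, 0, 0, 0], [0, 0, -40, 0, 0, 0, 0], [0, 0, -40, 0, 0, 0, 0], [0, 0, 0, 0, 0, -8.5, 0], [-22, 28, 0, 0, 0, 0, 0], [-32, 40, 0, 0, 0, 0, 0], [-32, 40, 0, 0, 0, 0, 0], [-32, 40, 0, 0, 0, 0, 0]]}}

```text
clock: 23.4
position: [0.5706, 0.0152, 0.1411]
eef_rot: [[-0.001, 1.0, 0.001], [1.0, 0.001, 0.0], [0.0, 0.001, -1.0]]
ft_force: [0.6, 0.4, -2.3]
width: 0.466
grip_force: 35.0
```

Emit:
{"api": "send_rows", "payload": {"deltas": [[-32, 40, 0, 0, 0, 0, 0], [-32, 40, 0, 0, 0, 0, 0], [-26, 37, 0, 0, 0, 0, 0], [0, 0, 0, 0, 0, -10.4, 0], [0, 0, 25, 0, 0, 0, 0], [0, 0, 35, 0, 0, 0, 0], [0, 0, 20, 0, 0, 0, 0], [0, 0, 0, 0, 0, 0, 0]]}}

```text
clock: 24.4
position: [0.6859, -0.0733, 0.0592]
eef_rot: [[-0.182, 0.983, -0.002], [0.983, 0.182, 0.0], [0.001, -0.002, -1.0]]
ft_force: [0.2, -0.3, -3.4]
width: 0.469
grip_force: 35.0
```

Emit:
{"api": "send_rows", "payload": {"deltas": [[0, 0, 6, 0, 0, 0, 0], [0, 0, 3, 0, 0, 0, 0], [0, 0, 1, 0, 0, 0, 0], [0, 0, 0, 0, 0, 0, 0]]}}

```text
clock: 24.9
position: [0.6866, -0.0734, 0.0505]
eef_rot: [[-0.182, 0.983, 0.0], [0.983, 0.182, -0.0], [-0.0, 0.0, -1.0]]
ft_force: [1.1, 1.2, -2.3]
width: 0.469
grip_force: 35.0
```

Emit:
{"api": "send_rows", "payload": {"deltas": [[0, 0, 1, 0, 0, 0, 0], [0, 0, 0.8, 0, 0, 0, 0], [0, 0, 0, 0, 0, 0, 0]]}}

```text
clock: 25.28
position: [0.6866, -0.0734, 0.049]
eef_rot: [[-0.182, 0.983, 0.0], [0.983, 0.182, -0.0], [-0.0, 0.0, -1.0]]
ft_force: [-3.6, 0.2, 5.0]
width: 0.47
grip_force: 35.0
```

Emit:
{"api": "send_rows", "payload": {"deltas": [[0, 0, 0, 0, 0, 0, 0.7], [0, 0, 0, 0, 0, 0, 0.7], [0, 0, -10, 0, 0, 0, 0.7], [0, 0, -40, 0, 0, 0, 1], [0, 0, -45, 0, 0, 0, 1], [0, 0, 0, 0, 0, 10.4, 1], [34, -24, 0, 0, 0, 0, 1], [40, -30, 0, 0, 0, 0, 1]]}}

```text
clock: 26.28
position: [0.632, 0.0009, 0.144]
eef_rot: [[0.0, 1.0, 0.0], [1.0, -0.0, 0.0], [0.0, 0.0, -1.0]]
ft_force: [0.8, 0.8, 0.1]
width: 0.998
grip_force: 0.0
```

Emit:
{"api": "send_rows", "payload": {"deltas": [[40, -32, 0, 0, 0, 0, 1], [40, -32, 0, 0, 0, 0, 1], [40, -32, 0, 0, 0, 0, 1], [40, -32, 0, 0, 0, 0, 1], [40, -32, 0, 0, 0, 0, 1], [40, -20, 0, 0, 0, 0, 1], [40, -18, 0, 0, 0, 0, 1], [0, 0, 0, 0, 0, 0, 1]]}}

```text
clock: 27.28
position: [0.4331, 0.2823, 0.1443]
eef_rot: [[-0.004, 1.0, 0.001], [1.0, 0.004, 0.001], [0.001, 0.001, -1.0]]
ft_force: [0.5, -1.0, -0.2]
width: 0.998
grip_force: 0.0
```

Run:
```python
from h import *
s=status.state(); R=s["eef_rot"]; t=s["position"]; print(t,np.degrees(np.arctan2(R[1,0],R[0,0])),s["width"])
p=imaging.camera_params("wrist"); im,d=imaging.get_image("wrist"); cv2.imwrite("pics/w4.png",im)
P=cloud(p,d); m=(P[...,2]>.055)&(P[...,2]<.07)&(abs(P[...,0]-.435)<.03)&(abs(P[...,1]-.281)<.03)
q=P[m]; r=cv2.minEnclosingCircle((q[:,:2]*1000).astype(np.float32)); print(len(q),r,np.percentile(q[:,2],[50,95]))
print("delta",R.T@(np.array([r[0][0]/1e3,r[0][1]/1e3,.044])-t)*1000)
p=imaging.camera_params("top"); im,d=imaging.get_image("top"); cv2.imwrite("pics/t4.png",cv2.resize(im[60:140,200:330],None,fx=4,fy=4))
P=cloud(p,d); m=(P[...,2]>.05)&(P[...,2]<.067)&(abs(P[...,0]-.686)<.033)&(abs(P[...,1]+.073)<.033)
q=P[m]; print("hs",len(q),cv2.minAreaRect((q[:,:2]*1000).astype(np.float32)),np.percentile(q[:,2],[5,50,95]))
```

```text
[0.43310447 0.2822652  0.14426249] 90.24680162634385 0.9979811370871824
974 ((435.1405029296875, 282.5652160644531), 14.935015678405762) [0.06539888 0.06756451]
delta [  0.21837517   1.97128363 100.26399067]
hs 354 ((687.6621704101562, -71.82695007324219), (46.95282745361328, 43.951271057128906), 9.86599349975586) [0.05066803 0.05821988 0.06287778]
```

View pics/t4.png

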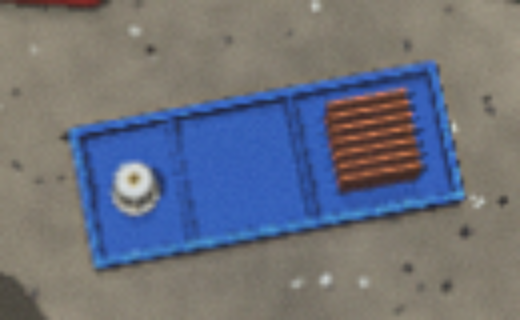

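View pics/w4.png

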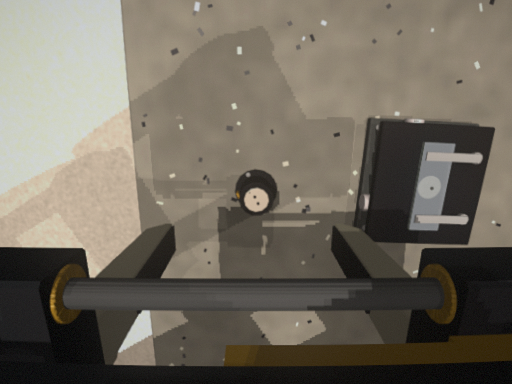

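The sink and small knob stand well in the lamp tray. The socket at (256,195) is centred between the fingers, and the stage adjuster at (366,200) is clear. I descend with the jaw narrowed.

Emit:
{"api": "send_rows", "payload": {"deltas": [[0, 1, 20, 0, 0, 0, 0.75], [0, 0, 35, 0, 0, 0, 0.7], [0, 0, 30, 0, 0, 0, 0.65], [0, 0, 15, 0, 0, 0, 0.65], [0, 0, 0, 0, 0, 0, 0.2], [0, 0, 0, 0, 0, 0, 0], [0, 0, 0, 0, 0, 0, 0], [0, 0, 0, 0, 0, 0, 0]], "newtons": 20}}

```text
clock: 28.38
position: [0.4355, 0.2805, 0.0443]
eef_rot: [[-0.001, 1.0, 0.001], [1.0, 0.001, 0.001], [0.001, 0.001, -1.0]]
ft_force: [-1.0, -0.5, 4.4]
width: 0.317
grip_force: 20.0
```

Emit:
{"api": "send_rows", "payload": {"deltas": [[0, 0, 0, 0, 0, 0, 0], [0, 0, 0, 0, 0, 0, 0], [0, 0, 0, 0, 0, 0, 0]]}}

```text
clock: 28.75
position: [0.4355, 0.2805, 0.0443]
eef_rot: [[-0.001, 1.0, 0.001], [1.0, 0.001, 0.001], [0.001, 0.001, -1.0]]
ft_force: [-0.6, -1.2, 6.0]
width: 0.314
grip_force: 20.0
```

Emit:
{"api": "send_rows", "payload": {"deltas": [[0, 0, -15, 0, 0, 0, 0], [0, 0, -40, 0, 0, 0, 0], [0, 0, -45, 0, 0, 0, 0], [-31, 17, 0, 0, 0, 0, 0], [-40, 35, 0, 0, 0, 0, 0], [-40, 35, 0, 0, 0, 0, 0], [-40, 35, 0, 0, 0, 0, 0], [-40, 35, 0, 0, 0, 0, 0]]}}

```text
clock: 29.75
position: [0.5933, 0.088, 0.1445]
eef_rot: [[-0.001, 1.0, 0.001], [1.0, 0.001, 0.0], [0.0, 0.001, -1.0]]
ft_force: [0.1, 0.7, -0.7]
width: 0.314
grip_force: 20.0
```

Emit:
{"api": "send_rows", "payload": {"deltas": [[-40, 35, 0, 0, 0, 0, 0], [-30, 27, 0, 0, 0, 0, 0], [-20, 18, 0, 0, 0, 0, 0], [0, 0, 0, 0, 0, -10.4, 0], [0, 0, 30, 0, 0, 0, 0], [0, 0, 35, 0, 0, 0, 0], [0, 0, 22, 0, 0, 0, 0], [0, 0, 0, 0, 0, 0, 0]]}}

```text
clock: 30.75
position: [0.6718, -0.0004, 0.0554]
eef_rot: [[-0.182, 0.983, -0.002], [0.983, 0.182, 0.0], [0.001, -0.002, -1.0]]
ft_force: [0.8, -0.3, 0.1]
width: 0.315
grip_force: 20.0
```

Emit:
{"api": "send_rows", "payload": {"deltas": [[0, 0, 4, 0, 0, 0, 0], [0, 0, 3, 0, 0, 0, 0], [0, 0, 1, 0, 0, 0, 0], [0, 0, 0.8, 0, 0, 0, 0], [0, 0, 0, 0, 0, 0, 0]]}}

```text
clock: 31.38
position: [0.6725, -0.0004, 0.0478]
eef_rot: [[-0.182, 0.983, 0.0], [0.983, 0.182, 0.0], [-0.0, 0.0, -1.0]]
ft_force: [0.5, 0.9, -0.6]
width: 0.318
grip_force: 20.0
```

Emit:
{"api": "send_rows", "payload": {"deltas": [[0, 0, 0.8, 0, 0, 0, 0], [0, 0, 0.3, 0, 0, 0, 0], [0, 0, 0, 0, 0, 0, 0]]}}

```text
clock: 31.75
position: [0.6725, -0.0005, 0.0473]
eef_rot: [[-0.182, 0.983, 0.0], [0.983, 0.182, -0.0], [-0.0, 0.0, -1.0]]
ft_force: [-4.0, 0.4, 6.6]
width: 0.318
grip_force: 20.0
```

Contact is made, so I release, rise and draw back toward the base to clear the top view.

Emit:
{"api": "send_rows", "payload": {"deltas": [[0, 0, 0, 0, 0, 0, 0.6], [0, 0, 0, 0, 0, 0, 0.6], [0, 0, 0, 0, 0, 0, 0.6], [0, 0, -10, 0, 0, 0, 0.6], [0, 0, -40, 0, 0, 0, 0.6], [0, 0, -50, 0, 0, 0, 0.6], [0, -30, -40, 0, 0, 0, 0.6], [0, -50, 0, 0, 0, 0, 0.6]]}}

```text
clock: 32.75
position: [0.5945, -0.015, 0.1907]
eef_rot: [[-0.182, 0.983, 0.005], [0.983, 0.182, -0.0], [-0.001, 0.005, -1.0]]
ft_force: [-0.1, -0.2, 0.0]
width: 0.598
grip_force: 0.0
```

Emit:
{"api": "send_rows", "payload": {"deltas": [[0, -50, 0, 0, 0, 0, 0.6], [0, -50, 0, 0, 0, 0, 0.6], [0, -30, 0, 0, 0, 0, 0.6], [0, 0, 0, 0, 0, 0, 0.6]]}}

```text
clock: 33.25
position: [0.4649, -0.0389, 0.1879]
eef_rot: [[-0.181, 0.983, 0.002], [0.983, 0.181, -0.0], [-0.001, 0.002, -1.0]]
ft_force: [-0.1, -0.4, 0.2]
width: 0.599
grip_force: 0.0
```

Run:
```python
from h import *
print(status.state()["position"])
p=imaging.camera_params("top"); im,d=imaging.get_image("top"); cv2.imwrite("pics/t5.png",cv2.resize(im[60:240,190:460],None,fx=2.8,fy=2.8))
P=cloud(p,d); nb=~(im[...,0]>im[...,2]+40.)
def fr(c,a,x): 
    a=np.radians(a); return np.array([[np.cos(a),np.sin(a)],[-np.sin(a),np.cos(a)]])@(np.array(x)-c)
L=((675.2,-14.4),10.8);G=((575.7,-299.5),5.5)
for n,c,h,f in [("hs",(.686,-.073),.033,L),("so",(.6726,-.0007),.025,L),("sk",(.661,.058),.022,L),("fg",(.579,-.334),.055,G),("lk",(.569,-.234),.03,G)]:
    m=(P[...,2]>.047)&(P[...,2]<.075)&(abs(P[...,0]-c[0])<min(h,.035))&(abs(P[...,1]-c[1])<h)&nb
    q=P[m]
    if len(q)<5: print(n,"few"); continue
    r=cv2.minAreaRect((q[:,:2]*1000).astype(np.float32)); print(n,len(q),np.round(fr(*f,r[0]),1),np.round(r[1],1),np.round(np.percentile(q[:,2],[50,90]),3))
```

```text
[ 0.46493116 -0.03886127  0.18787359]
hs 402 [  1.1 -58.8] [46.  44.9] [0.058 0.062]
so 176 [-1.4 17.3] [28.9 29.1] [0.067 0.07 ]
sk 79 [ 0.1 74.3] [19.6 19.8] [0.058 0.061]
fg 400 [  0.3 -32.1] [ 28.5 100.7] [0.055 0.063]
lk 286 [ 0.6 65. ] [39.1 39.9] [0.059 0.061]
```

View pics/t5.png

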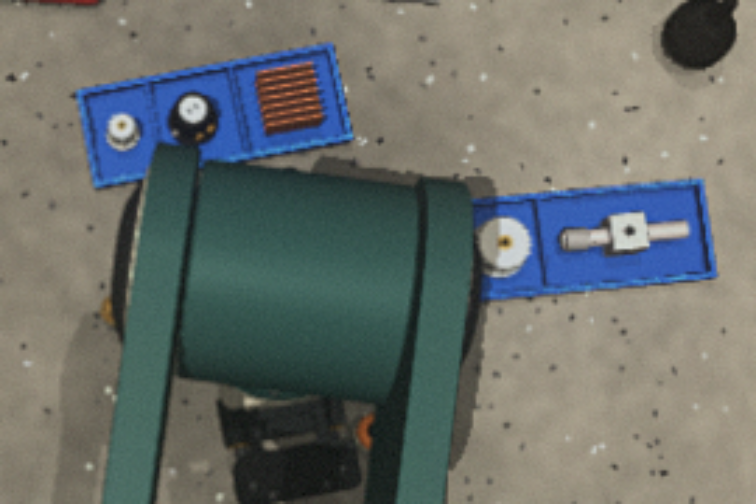

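All five parts stand upright in their compartments, within about 4 mm of centre: small knob (122,130), socket (193,115), sink (290,97), large knob (503,245) and guide (628,232). The arm touches nothing, so I hand the job in.

```bash
python3 -c "
from workcell import ticket
print(ticket.job_done())"
```

```text
the job is handed in; nothing more can be done
None
```

Both kits are made up and the job is handed in: all five parts stand upright within about 4 mm of their compartment centres, with about 33 s of the 106 s used, and the hand-in returned no verdict.

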